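# Take the dried sample out of the desiccator

## Task

The sample in the desiccator is dry. Lift the desiccator's lid off by its knob and set it down, knob up, on the round dark mat; move the vial from inside the desiccator into a free compartment of the vial rack, standing upright; then put the lid back so that it sits fully home on the desiccator. Set things down rather than letting them fall, and leave the desiccator, the rack and the other vials in their places.

Things in the scene. Friction and masses are not known exactly. Their poses are not given: they have to be found in the camera images.
- desiccator: round white plastic desiccator body, loose, 1.2 kg, 160 mm across its flange, 95 mm high; origin at the centre of its underside, z up along its axis. Its round mouth is 130 mm wide; the white perforated plate on which the vial stands is 60 mm above the origin, 35 mm below the flange.
- lid: clear domed lid, black knob, loose, 0.3 kg, 104 mm high, any yaw. Origin: centre of its underside, z up. Its spigot (124 mm across, tapering to 118 at the bottom, 8 mm deep) drops into the mouth with 3 mm clearance all round; its flange (156 mm across) rests on the desiccator's: seated, lid origin = 87 mm above the desiccator's. Crown at 72 mm. On a flat surface it stands on the spigot.
- lid_knob (a point): centre of the head of the lid's knob, 96 mm above the lid's origin on its axis; the head is a cylinder 32 mm in diameter and 16 mm high on an 18 mm stem, its underside 16 mm above the crown of the dome.
- sample_vial: the vial with the dried sample, standing in the desiccator up to 17 mm off its axis in x and in y; 63 mm high, 30 g; body 25 mm in diameter up to 53 mm above its origin, then a white cap 21 mm across; origin at the centre of its underside, z up. In the desiccator its top stands 28 mm above the flange.
- vial_rack: loose rack, 70 x 150 x 45 mm (own x, y, z), origin at centre of underside. Two rows of four compartments open at the top: centres at x = -17 and +15 mm, y = -52.5, -17.5, +17.5, +52.5 mm; each 29 mm wide in x, 33 mm in y; floor 6 mm above the origin, walls up to 45 mm. The two compartments at y = +52.5 mm are taken, the other six free.
- rack_vial_1: another vial, same size as the sample vial, black cap, in the rack at x = -17, y = +52.5 mm; origin at the centre of its underside; stays where it is
- rack_vial_2: another vial, same size, dark blue cap, in the rack at x = +15, y = +52.5 mm; origin at the centre of its underside; stays where it is
- mat: round dark silicone mat, fixed, 200 mm in diameter, 3 mm thick, nothing on it; origin at the centre of its underside, so the lid stands on it 3 mm above the origin

How it is judged:
By the outcome, as a careful person would: the job done as asked, in the order asked, and still so for the second after the job is handed in, with the robot touching nothing.
It also fails if it takes over 72 s, if anything falls off the work surface, if the arm or the gripper's body presses on something with over 40 N, if the wrist force passes 120 N, or if a joint passes its speed limit or range.

## Robot

A 7-joint arm with a two-finger parallel gripper is mounted at the origin on a cart in front of the work surface, level with it; the furniture and walls round the work are solid. World frame = base frame: x ahead of the robot, y to its left, z up, the work surface at z = 0. Lengths are in m, angles in rad, forces in N, time in s.
With the tool pointing down it reaches from about 0.4 to 0.85 m from the base axis. Payload 10.4 kg.
Tool frame: the origin (TCP) lies on the centre line of the jaws, within the pads' length; the fingertips stand 11 mm ahead of it and the grasp point (between the pads) lies 8 mm behind it (tip_reach is the distance from the TCP to the fingertips, in m); z points along the fingers, y is the line along which they close (so a half turn about z gives the same grasp; the last joint's range is limited). The gripper opens to 85 mm and grips with 20 to 120 N. Pads are 22 mm wide; open, the fingers measure 114 mm over their backs; the gripper's body (76 mm by 85 mm) begins 54 mm behind the grasp point. The pads swing forward as they close: fully open they stand 13 mm farther back than shut.
Start: joints at [-1.218, 0.332, -0.065, 1.46, 0.022, 1.35, -0.088], TCP at [0.229, 0.581, 0.242] pointing down, gripper open.
Joint ranges: [-2.6, 2.6], [-0.5, 2.12], [-1.47, 1.34], [0.16, 2.42], [-1.27, 4.41], [0.06, 2.06], [-2.6, 2.6]. Speed limits (rad/s): [2.22, 2.22, 2.79, 2.79, 3.14, 3.14, 3.14].

## Interface

Orientations are given as a unit quaternion [x, y, z, w].
In Python, from workcell import get_obs, camera, hand_in, tip_reach gives the robot as it stands. The module is installed in compiled form; this text tells all that it offers.
- The arm moves only by the tool move_arm, never from a script. Its argument "plan" is a list of rows, each an object with "delta_pos": the shift along the tool's x, y, z in m, a list of three; "turn": the turn, a rotation vector about the tool's x, y, z in rad, a list of three; "fingers": the closure, from 0 (fully open) to 1 (shut). A call has 1 to 12 rows; each row is the pose to reach, as a shift and turn from the pose commanded when the call began, along the tool's axes at that moment; what a row does not reach only later rows make up. A row lasts 1/8 s, in which the tool goes at most 62.5 mm and 10.7 degrees, less where a joint would pass 70% of its speed; a pose out of reach is approached as far as the arm can. A call with a gripper value outside its range is refused whole. The fingers move at their own pace and stop on an object; "force" is the grip in N (left out, the last holds). Time passes only in rows, so rows that repeat a pose let the fingers close. It gives the time, the measured TCP pose, the force, the opening and the grip force at its end, in the units of the state.
- get_obs(): the state, without advancing time (a new reading comes with each control period).
- camera(name): name is "scene" or "top" or "wrist"; returns a dict with "color" (384x512x3 uint8, red, green, blue), "range_z" (384x512 float32, m along the optical axis (not along the pixel's ray), 0 where there is no reading), "fx", "fy", "cx", "cy" (pixels), "R" (3x3) and "t" (3): a world point X has camera coordinates R X + t; the wrist camera has in their place "tool_from_camera" (4x4, takes a point from camera to tool coordinates, whose origin is the TCP and whose axes are the flange's). Camera axes: x right, y down, z forward; pixel columns grow to the right and rows downward; lengths in m; the calibration is good to about 2 mm. A picture is of the moment at which its call begins: read the wrist's pose just before it.
- hand_in(): hands the job in; it is judged then, once.
The state is a dict: "clock": time; "joint_pos": joint angles; "joint_velocities": joint speeds; "tau": joint torques, N m; "position": TCP position; "ee_rot": TCP orientation; "ft_force": force on the tool from outside, world axes, zero at the start; "torque": the same for the moment, N m; "grip_width": opening from 0.0 (shut) to 1.0 (fully open); "grasp_force": force on a finger pad.
Only numpy, scipy, OpenCV 4.12 (cv2) and the standard library are available. Lean on these libraries where they do the work, as an engineer would, in place of code of your own. Each camera call takes 0.05 s, during which the arm holds its last target. There are 200 camera calls.

## Working session

There is one attempt and no reset: what is moved stays moved. The work goes in short steps, Python scripts to look and compute and a tool call to move; the robot and the scene stay as the last step left them, time stands still between calls to the robot, and variables do not carry over. Pictures are saved under pics/ and viewed, at most 10 in all, crops included, and the job is handed in when it is done.

Besides the shell and the picture viewer there is one more tool, called after "Request:" in YAML: its name, and indented under it one key for each argument. move_arm: Moves the arm, as the interface text tells. Its arguments: {"type":"object","properties":{"plan":{"type":"array","items":{"type":"object","properties":{"delta_pos":{"type":"array","items":{"type":"number"}},"turn":{"type":"array","items":{"type":"number"}},"fingers":{"type":"number"}}}},"force":{"type":"number"}},"required":["plan"]}

```bash
mkdir -p pics; ls; python3 - <<'E'
from workcell import *
import cv2,numpy as np
o=get_obs();print({k:np.round(v,3) for k,v in o.items()}, tip_reach)
a=camera("scene");b=camera("top")
np.savez("s0.npz",**a);np.savez("t0.npz",**b)
cv2.imwrite("pics/s0.png",a["color"][...,::-1]);cv2.imwrite("pics/t0.png",b["color"][...,::-1])
for c in(a,b):print(c["fx"],c["cx"],c["cy"],c["R"].round(3).tolist(),c["t"].round(3), (-c["R"].T@c["t"]).round(3))
E
```

```text
pics
{'clock': np.float64(0.0), 'joint_pos': array([-1.218,  0.333, -0.065,  1.461,  0.022,  1.35 , -0.088]), 'joint_velocities': array([-0.001,  0.002,  0.   , -0.001, -0.   ,  0.001,  0.   ]), 'tau': array([ 0.0000e+00, -6.2545e+01,  4.9000e-02, -3.9161e+01,  1.6000e-02,
        1.0000e-02, -0.0000e+00]), 'position': array([0.229, 0.581, 0.242]), 'ee_rot': array([ 0.187,  0.982, -0.001, -0.   ]), 'ft_force': array([-0.709,  0.109, -0.567]), 'torque': array([ 0.031,  0.012, -0.009]), 'grasp_force': np.float64(0.0), 'grip_width': np.float64(0.999)} 0.011
496.6797435093312 259.0142723050566 195.71665329122055 [[0.734, -0.679, -0.01], [-0.378, -0.395, -0.838], [0.565, 0.618, -0.546]] [-0.349  0.276  1.032] [-0.223 -0.767  0.791]
477.1808643233774 259.19166717780564 190.2099218519608 [[0.012, -1.0, -0.01], [-0.995, -0.011, -0.097], [0.097, 0.011, -0.995]] [0.007 0.486 1.25 ] [ 0.363 -0.002  1.291]
```

View pics/s0.png

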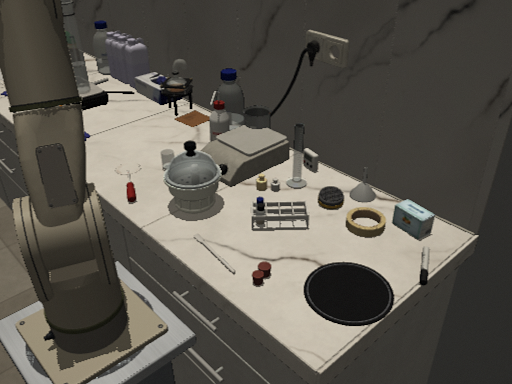

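View pics/t0.png

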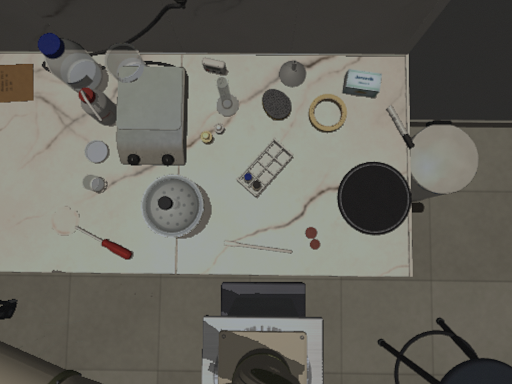

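The scene view shows the desiccator with its lid at (193,180), the rack at (280,213) and the mat at (348,292). In the top view, the knob is at (165,203), the desiccator at (174,207), the mat at (374,198), and the rack at (265,168) with its vials at (248,177) (blue) and (257,186) (black).

```bash
cat > h.py <<'E'
import numpy as np,cv2
def cloud(c):
    v,u=np.mgrid[:384,:512];z=c["range_z"]
    P=np.stack([(u-c["cx"])/c["fx"]*z,(v-c["cy"])/c["fy"]*z,z],-1)
    W=(P-c["t"])@c["R"]; W[z==0]=np.nan
    return W
def ray(c,u,v,h):
    d=c["R"].T@np.array([(u-c["cx"])/c["fx"],(v-c["cy"])/c["fy"],1]);o=-c["R"].T@c["t"]
    return o+d*(h-o[2])/d[2]
def blob(m,box):
    x0,y0,x1,y1=box;k=np.zeros(m.shape,np.uint8);k[y0:y1,x0:x1]=m[y0:y1,x0:x1]
    n,l,s,c=cv2.connectedComponentsWithStats(k)
    i=1+np.argmax(s[1:,4]);return c[i],s[i],(l==i)
def circ(p):
    A=np.c_[2*p,np.ones(len(p))];x=np.linalg.lstsq(A,(p**2).sum(1),rcond=None)[0]
    return x[:2],np.sqrt(x[2]+x[:2]@x[:2])
E
python3 - <<'E'
from h import *
s=dict(np.load("s0.npz"));t=dict(np.load("t0.npz"))
for n,c,kb,mb in(("top",t,(150,190,182,218),(330,155,415,240)),("scene",s,(180,138,202,156),(295,255,400,325))):
    g=c["color"].max(2)
    ce,st,m=blob(g<60,kb);print(n,"knob",ce,st,ray(c,*ce,.183).round(4))
    ce,st,m=blob(g<70,mb)
    cn=max(cv2.findContours(m.astype(np.uint8),0,1)[0],key=len)[:,0]
    p=np.array([ray(c,*q,.003)[:2] for q in cn]);print("mat",ce,st,circ(p))
    W=cloud(c)
    for lo,hi in((.165,.2),):
        k=(W[...,2]>lo)&(W[...,2]<hi)&(abs(W[...,1]-.22)<.12)&(abs(W[...,0]-.47)<.12)
        print("knobpts",k.sum(),np.median(W[k],0) if k.any() else 0)
W=cloud(t)
for lo in np.arange(.0,.2,.01):
    k=(W[...,2]>lo)&(W[...,2]<lo+.01)&(abs(W[...,1]-.22)<.12)&(abs(W[...,0]-.45)<.12)
    if k.sum()>3 and lo>0:
        q=W[k];print(lo.round(3),k.sum(),q.min(0).round(3),q.max(0).round(3))
# rack
k=(W[...,2]>.036)&(W[...,2]<.054)&(abs(W[...,1])<.12)&(abs(W[...,0]-.55)<.12)
q=W[k];print(k.sum());r=cv2.minAreaRect((q[:,:2]*1000).astype(np.float32));print(r)
for n,c,bx in(("t",t,(235,165,270,200)),("s",s,(250,190,272,212))):
    h=cv2.cvtColor(c["color"],cv2.COLOR_RGB2HSV);
    b=((h[...,0]>100)&(h[...,0]<135)&(h[...,1]>120)&(h[...,2]<200));ce,st,_=blob(b,bx);print("blue",ce,st,ray(c,*ce,.064))
    ce,st,_=blob((c["color"].max(2)<60),bx);print("dark",ce,st,ray(c,*ce,.064))
cv2.imwrite("pics/z0.png",np.hstack([cv2.resize(t["color"][130:240,130:300],None,fx=4,fy=4)[:,:,::-1]]))
E
```

```text
top knob [164.85526316 202.59868421] [158 196  15  14 152] [0.4389 0.2305 0.183 ]
mat [375.06918688 197.73157394] [ 338  162   77   73 4206] (array([ 0.47203019, -0.30148789]), np.float64(0.100006833269063))
knobpts 164 [0.43764701 0.22843816 0.18970089]
scene knob [189.94366197 147.95774648] [184 141  12  15 142] [0.4312 0.217  0.183 ]
mat [348.27614679 293.46605505] [ 304  262   90   63 4360] (array([ 0.46996005, -0.29910861]), np.float64(0.09791810353906494))
knobpts 125 [0.43510609 0.2207567  0.18707121]
0.01 30 [0.551 0.212 0.011] [0.569 0.338 0.019]
0.02 39 [0.551 0.212 0.02 ] [0.567 0.338 0.03 ]
0.03 128 [0.552 0.211 0.03 ] [0.569 0.331 0.04 ]
0.04 117 [0.545 0.212 0.04 ] [0.57  0.339 0.05 ]
0.05 86 [0.547 0.237 0.05 ] [0.57  0.339 0.06 ]
0.06 63 [0.551 0.241 0.06 ] [0.57  0.34  0.069]
0.08 20 [0.359 0.151 0.086] [0.516 0.286 0.09 ]
0.09 423 [0.359 0.15  0.09 ] [0.515 0.309 0.1  ]
0.1 426 [0.361 0.154 0.1  ] [0.515 0.307 0.11 ]
0.11 114 [0.371 0.163 0.11 ] [0.505 0.284 0.12 ]
0.12 262 [0.374 0.166 0.12 ] [0.502 0.294 0.13 ]
0.13 433 [0.376 0.168 0.13 ] [0.501 0.29  0.14 ]
0.14 731 [0.383 0.176 0.14 ] [0.492 0.283 0.15 ]
0.15 578 [0.395 0.186 0.15 ] [0.484 0.27  0.16 ]
0.16 5 [0.416 0.211 0.16 ] [0.447 0.234 0.162]
0.17 8 [0.424 0.214 0.174] [0.448 0.223 0.18 ]
0.18 83 [0.424 0.214 0.181] [0.452 0.245 0.19 ]
0.19 73 [0.423 0.216 0.19 ] [0.454 0.245 0.197]
462
((588.8983154296875, 47.05223846435547), (197.04441833496094, 150.6633758544922), 48.95854949951172)
blue [247.5 176.5] [245 174   6   6  32] [0.51728292 0.04296018 0.064     ]
dark [256.14893617 184.29787234] [253 180   7   9  47] [0.49720778 0.02029083 0.064     ]
blue [259.40625 200.     ] [257 197   6   7  32] [0.51599538 0.04061081 0.064     ]
dark [260.04109589 205.21917808] [257 200   8  11  73] [0.50049583 0.02146443 0.064     ]
```

View pics/z0.png

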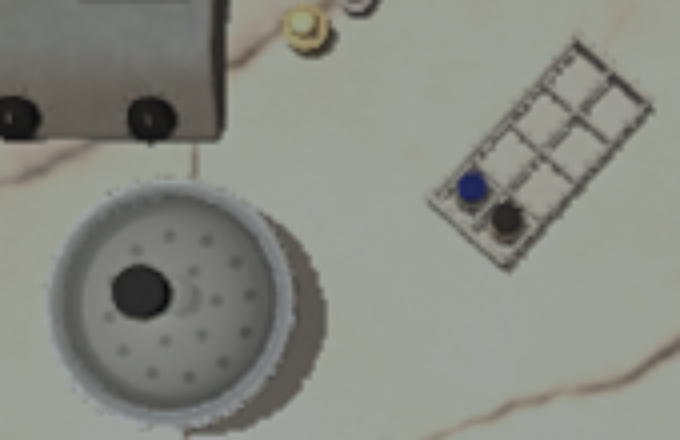

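```bash
cat >> h.py <<'E'
from scipy.spatial.transform import Rotation as Ro
def go(o,p,yaw=None):
    "delta in tool axes to world p, turn so that jaw line (tool y) is at yaw deg, tool down"
    R=Ro.from_quat(o["ee_rot"]);d=R.inv().apply(np.array(p)-o["position"])
    if yaw is not None:
        a=np.radians(yaw);y=np.array([np.cos(a),np.sin(a),0]);z=np.array([0,0,-1.])
        T=Ro.from_matrix(np.stack([np.cross(y,z),y,z],1));print("turn",(R.inv()*T).as_rotvec().round(3))
    print("delta",d.round(4),"dist",np.linalg.norm(d).round(3),"f",o["ft_force"].round(1),"clock",o["clock"],"grip",o["grip_width"],o["grasp_force"])
E
python3 - <<'E'
from h import *
from workcell import *
go(get_obs(),(.437,.2295,.30),49)
E
```

```text
turn [-0.001  0.     0.34 ]
delta [-0.3223 -0.2509 -0.0581] dist 0.413 f [ 0.6  0.8 -0.2] clock 0.1 grip 1.0020829303453573 0.0
```

Request:
move_arm:
  plan:
    - {"delta_pos": [-0.03, -0.023, -0.058], "turn": [0, 0, 0.1], "fingers": 0.3}
    - {"delta_pos": [-0.322, -0.251, -0.058], "turn": [0, 0, 0.34], "fingers": 0.3}
    - {"delta_pos": [-0.322, -0.251, -0.058], "turn": [0, 0, 0.34], "fingers": 0.3}
    - {"delta_pos": [-0.322, -0.251, -0.058], "turn": [0, 0, 0.34], "fingers": 0.3}
    - {"delta_pos": [-0.322, -0.251, -0.058], "turn": [0, 0, 0.34], "fingers": 0.3}
    - {"delta_pos": [-0.322, -0.251, -0.058], "turn": [0, 0, 0.34], "fingers": 0.3}
    - {"delta_pos": [-0.322, -0.251, -0.058], "turn": [0, 0, 0.34], "fingers": 0.3}
    - {"delta_pos": [-0.322, -0.251, -0.058], "turn": [0, 0, 0.34], "fingers": 0.3}
    - {"delta_pos": [-0.322, -0.251, -0.058], "turn": [0, 0, 0.34], "fingers": 0.3}
    - {"delta_pos": [-0.322, -0.251, -0.058], "turn": [0, 0, 0.34], "fingers": 0.3}

```text
clock: 1.35
position: [0.436, 0.231, 0.3001]
ee_rot: [0.349, 0.937, -0.0, -0.0]
ft_force: [-0.6, 0.1, -0.3]
grip_width: 0.695
grasp_force: 0.0
```

```bash
cat >> h.py <<'E'
def wrist(o,c):
    "make wrist camera look like a fixed one"
    R=Ro.from_quat(o["ee_rot"]).as_matrix();T=c["tool_from_camera"]
    Rw=R@T[:3,:3];tw=R@T[:3,3]+o["position"];c["R"]=Rw.T;c["t"]=-Rw.T@tw;return c
E
python3 - <<'E'
from h import *
from workcell import *
o=get_obs();print(o["position"],o["ee_rot"]);go(o,(.437,.2295,.30),49)
c=wrist(o,camera("wrist"));np.savez("w1.npz",**c);print(c["tool_from_camera"].round(3))
cv2.imwrite("pics/w1.png",c["color"][...,::-1])
E
```

```text
[0.43601835 0.23101838 0.30006025] [ 3.49198756e-01  9.37048647e-01 -1.27789234e-04 -2.11772926e-04]
turn [-0.    -0.     0.002]
delta [-0.0017 -0.0005  0.0001] dist 0.002 f [-0.6  0.1 -0.3] clock 1.35 grip 0.6947823528394583 0.0
[[-0.    -0.963 -0.269  0.068]
 [ 1.     0.    -0.002 -0.001]
 [ 0.002 -0.269  0.963 -0.132]
 [ 0.     0.     0.     1.   ]]
```

View pics/w1.png

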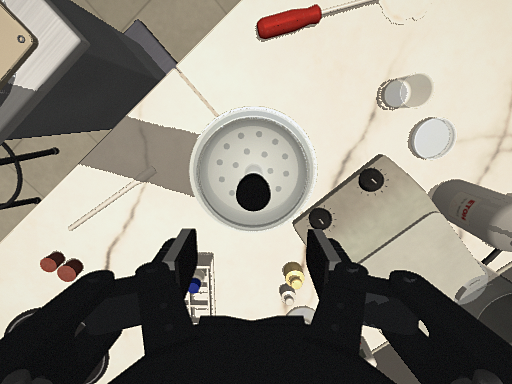

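The wrist view shows the desiccator at (254,168), the knob at (253,192) and the fingertips near (188,235) and (315,235). I'll measure the knob, the flange and the tips.

```bash
python3 - <<'E'
from h import *
from workcell import *
c=dict(np.load("w1.npz"));o=get_obs()
ce,st,m=blob(c["color"].max(2)<50,(225,165,285,220))
print(ce,st,ray(c,*ce,.183).round(4))
W=cloud(c);k=m&(W[...,2]>.184);print("knob top cloud",k.sum(),W[k].mean(0).round(4),np.median(W[k],0).round(4))
# flange ring
q=W[(W[...,2]>.09)&(W[...,2]<.108)&(np.hypot(W[...,0]-.437,W[...,1]-.229)<.09)][:,:2]
import numpy as np
a=np.arctan2(q[:,1]-.229,q[:,0]-.437);r=np.hypot(q[:,0]-.437,q[:,1]-.229)
e=np.array([q[b][np.argmax(r[b])] for i in range(36) if (b:=(a>-np.pi+i*np.pi/18)&(a<-np.pi+(i+1)*np.pi/18)).any()])
print("flange",len(e),circ(e))
R=Ro.from_quat(o["ee_rot"]);
for bx in((165,225,200,300),(300,225,340,300)):
    x0,y0,x1,y1=bx;p=R.inv().apply((W[y0:y1,x0:x1].reshape(-1,3)-o["position"]));p=p[~np.isnan(p[:,0])];p=p[p[:,2]<.05]
    print("tip tool",p[:,2].max(),np.percentile(p,[0,50,100],axis=0).round(4).tolist())
E
```

```text
[252.66700405 192.40283401] [236 174  34  37 988] [0.4377 0.229  0.183 ]
knob top cloud 934 [0.4366 0.2299 0.1913] [0.4364 0.2299 0.1915]
flange 36 (array([0.43660545, 0.23031144]), np.float64(0.07913224119257282))
tip tool 0.005767098077767863 [[-0.0114, -0.0447, -0.0649], [0.0091, -0.0314, -0.0232], [0.018, -0.0209, 0.0058]]
tip tool 0.005660720555726944 [[-0.0116, 0.0185, -0.0656], [0.0093, 0.0286, -0.0237], [0.0179, 0.042, 0.0057]]
```

```bash
python3 - <<'E'
from h import *
from workcell import *
go(get_obs(),(.4368,.2298,.176))
E
```

```text
delta [-0.0013 -0.0004  0.1241] dist 0.124 f [-0.1  0.3 -0. ] clock 1.4 grip 0.6999034896995546 0.0
```

Request:
move_arm:
  plan:
    - {"delta_pos": [-0.001, 0, 0.05], "turn": [0, 0, 0], "fingers": 0.3}
    - {"delta_pos": [-0.001, 0, 0.09], "turn": [0, 0, 0], "fingers": 0.3}
    - {"delta_pos": [-0.001, 0, 0.11], "turn": [0, 0, 0], "fingers": 0.3}
    - {"delta_pos": [-0.001, 0, 0.124], "turn": [0, 0, 0], "fingers": 0.3}
    - {"delta_pos": [-0.001, 0, 0.124], "turn": [0, 0, 0], "fingers": 0.5}
    - {"delta_pos": [-0.001, 0, 0.124], "turn": [0, 0, 0], "fingers": 0.7}
    - {"delta_pos": [-0.001, 0, 0.124], "turn": [0, 0, 0], "fingers": 1}
    - {"delta_pos": [-0.001, 0, 0.124], "turn": [0, 0, 0], "fingers": 1}
    - {"delta_pos": [-0.001, 0, 0.124], "turn": [0, 0, 0], "fingers": 1}
    - {"delta_pos": [-0.001, 0, 0.124], "turn": [0, 0, 0], "fingers": 1}
  force: 50

```text
clock: 2.65
position: [0.438, 0.2296, 0.1773]
ee_rot: [0.35, 0.937, 0.001, 0.0]
ft_force: [-0.4, 0.4, 6.5]
grip_width: 0.353
grasp_force: 50.0
```

Request:
move_arm:
  plan:
    - {"delta_pos": [0, 0, -0.005], "turn": [0, 0, 0], "fingers": 1}
    - {"delta_pos": [0, 0, -0.015], "turn": [0, 0, 0], "fingers": 1}
    - {"delta_pos": [0, 0, -0.03], "turn": [0, 0, 0], "fingers": 1}
    - {"delta_pos": [0, 0, -0.06], "turn": [0, 0, 0], "fingers": 1}
    - {"delta_pos": [0, 0, -0.1], "turn": [0, 0, 0], "fingers": 1}
    - {"delta_pos": [0, 0, -0.1], "turn": [0, 0, 0], "fingers": 1}

```text
clock: 3.4
position: [0.4389, 0.2298, 0.2801]
ee_rot: [0.35, 0.937, 0.003, 0.002]
ft_force: [0.5, -0.1, -2.2]
grip_width: 0.356
grasp_force: 50.0
```

```bash
python3 - <<'E'
from h import *
from workcell import *
go(get_obs(),(.471,-.300,.276))
o=get_obs();c=wrist(o,camera("wrist"));np.savez("w2.npz",**c)
s=camera("scene");np.savez("s2.npz",**s)
cv2.imwrite("pics/m2.png",np.hstack([c["color"][...,::-1][:,100:400],s["color"][...,::-1][:,100:400]]))
W=cloud(c);ce,st,m=blob(c["color"].max(2)<50,(225,100,285,260));print("desicc..",o["position"])
E
```

```text
delta [-0.372  -0.3786  0.0023] dist 0.531 f [ 0.5 -0.1 -2.2] clock 3.4 grip 0.35609667835697967 49.980061054229736
desicc.. [0.43885156 0.22976278 0.28012827]
```

View pics/m2.png

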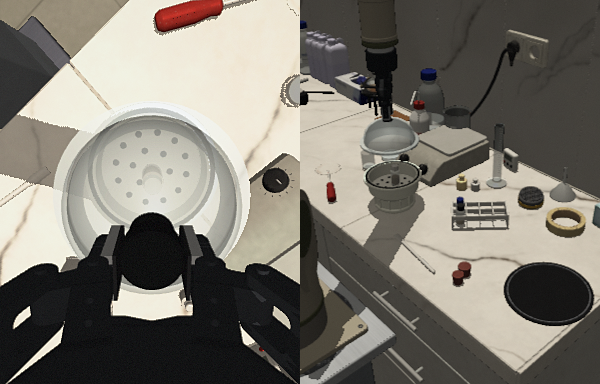

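Request:
move_arm:
  plan:
    - {"delta_pos": [-0.015, -0.015, 0], "turn": [0, 0, 0], "fingers": 1}
    - {"delta_pos": [-0.045, -0.046, 0], "turn": [0, 0, 0], "fingers": 1}
    - {"delta_pos": [-0.08, -0.082, 0], "turn": [0, 0, 0], "fingers": 1}
    - {"delta_pos": [-0.12, -0.122, 0], "turn": [0, 0, 0], "fingers": 1}
    - {"delta_pos": [-0.16, -0.163, 0], "turn": [0, 0, 0], "fingers": 1}
    - {"delta_pos": [-0.2, -0.204, 0], "turn": [0, 0, 0], "fingers": 1}
    - {"delta_pos": [-0.24, -0.244, 0], "turn": [0, 0, 0], "fingers": 1}
    - {"delta_pos": [-0.28, -0.285, 0], "turn": [0, 0, 0], "fingers": 1}
    - {"delta_pos": [-0.32, -0.326, 0], "turn": [0, 0, 0], "fingers": 1}
    - {"delta_pos": [-0.35, -0.356, 0], "turn": [0, 0, 0], "fingers": 1}
    - {"delta_pos": [-0.367, -0.373, 0], "turn": [0, 0, 0], "fingers": 1}
    - {"delta_pos": [-0.372, -0.379, 0], "turn": [0, 0, 0], "fingers": 1}

```text
clock: 5.0
position: [0.4679, -0.303, 0.2754]
ee_rot: [0.352, 0.936, -0.0, -0.001]
ft_force: [0.2, 0.6, -2.8]
grip_width: 0.355
grasp_force: 50.0
```

```bash
python3 - <<'E'
from h import *
from workcell import *
o=get_obs();print(o["position"],o["ee_rot"]);go(o,(.471,-.300,.100),49)
E
```

```text
[ 0.46787479 -0.30295483  0.27536169] [ 3.51879702e-01  9.36044530e-01 -4.96113564e-04 -1.03259042e-03]
turn [-0.002 -0.002 -0.004]
delta [-0.0007  0.0046  0.1754] dist 0.175 f [ 0.2  0.6 -2.8] clock 5.0 grip 0.3548705153078594 49.963526129722595
```

Request:
move_arm:
  plan:
    - {"delta_pos": [0, 0.002, 0.03], "turn": [0, 0, 0], "fingers": 1}
    - {"delta_pos": [0, 0.004, 0.07], "turn": [0, 0, 0], "fingers": 1}
    - {"delta_pos": [0, 0.004, 0.11], "turn": [0, 0, 0], "fingers": 1}
    - {"delta_pos": [0, 0.004, 0.14], "turn": [0, 0, 0], "fingers": 1}
    - {"delta_pos": [0, 0.004, 0.16], "turn": [0, 0, 0], "fingers": 1}
    - {"delta_pos": [0, 0.004, 0.172], "turn": [0, 0, 0], "fingers": 1}
    - {"delta_pos": [0, 0.004, 0.178], "turn": [0, 0, 0], "fingers": 1}
    - {"delta_pos": [0, 0.004, 0.18], "turn": [0, 0, 0], "fingers": 1}

```text
clock: 6.0
position: [0.4725, -0.2981, 0.0966]
ee_rot: [0.35, 0.937, 0.0, 0.0]
ft_force: [-0.0, 0.9, -3.0]
grip_width: 0.356
grasp_force: 50.0
```

Request:
move_arm:
  plan:
    - {"delta_pos": [0, 0, 0.001], "turn": [0, 0, 0], "fingers": 1}
    - {"delta_pos": [0, 0, 0.002], "turn": [0, 0, 0], "fingers": 1}
    - {"delta_pos": [0, 0, 0.003], "turn": [0, 0, 0], "fingers": 1}
    - {"delta_pos": [0, 0, 0.0035], "turn": [0, 0, 0], "fingers": 1}

```text
clock: 6.5
position: [0.4724, -0.2982, 0.0932]
ee_rot: [0.35, 0.937, 0.0, 0.0]
ft_force: [-1.9, 1.2, 5.3]
grip_width: 0.354
grasp_force: 50.7
```

Request:
move_arm:
  plan:
    - {"delta_pos": [0, 0, 0], "turn": [0, 0, 0], "fingers": 0.55}
    - {"delta_pos": [0, 0, 0], "turn": [0, 0, 0], "fingers": 0.4}
    - {"delta_pos": [0, 0, 0], "turn": [0, 0, 0], "fingers": 0.3}
    - {"delta_pos": [0, 0, -0.01], "turn": [0, 0, 0], "fingers": 0.3}
    - {"delta_pos": [0, 0, -0.05], "turn": [0, 0, 0], "fingers": 0.3}
    - {"delta_pos": [0, 0, -0.1], "turn": [0, 0, 0], "fingers": 0.3}
    - {"delta_pos": [0, 0, -0.16], "turn": [0, 0, 0], "fingers": 0.3}
    - {"delta_pos": [0, 0, -0.18], "turn": [0, 0, 0], "fingers": 0.3}

```text
clock: 7.5
position: [0.4728, -0.2991, 0.2771]
ee_rot: [0.351, 0.937, 0.0, 0.003]
ft_force: [0.2, 0.6, -1.4]
grip_width: 0.703
grasp_force: 0.0
```

```bash
python3 - <<'E'
from h import *
from workcell import *
o=get_obs();print(o["position"]);go(o,(.46,.19,.28),49)
c=wrist(o,camera("wrist"));np.savez("w3.npz",**c)
W=cloud(c);k=(W[...,2]>.096)&(W[...,2]<.115)&(np.hypot(W[...,0]-.4725,W[...,1]+.298)<.04);print("lid knob",k.sum(),W[k].mean(0),np.percentile(W[k],[0,100],axis=0))
t=camera("top");np.savez("t3.npz",**t)
W=cloud(t)
print("vial?");d=np.hypot(W[...,0]-.4368,W[...,1]-.2298)
k=(W[...,2]>.11)&(W[...,2]<.135)&(d<.045);print(k.sum(),W[k].mean(0),np.percentile(W[k],[0,100],axis=0))
cv2.imwrite("pics/z3.png",np.hstack([cv2.resize(t["color"][160:250,130:220],None,fx=4,fy=4)[:,:,::-1],cv2.resize(t["color"][130:220,220:310],None,fx=4,fy=4)[:,:,::-1]]))
E
```

```text
[ 0.47282707 -0.29909338  0.27712386]
turn [ 0.002  0.005 -0.001]
delta [ 0.3309  0.3604 -0.0037] dist 0.489 f [ 0.2  0.6 -1.4] clock 7.5 grip 0.7025236083513517 0.0
lid knob 653 [ 0.47048891 -0.29869768  0.10702358] [[ 0.45543399 -0.31476833  0.09619879]
 [ 0.48704337 -0.28349803  0.1098722 ]]
vial?
56 [0.44387027 0.22525791 0.12105867] [[0.43502061 0.2167686  0.11131179]
 [0.4523048  0.23568207 0.12696446]]
```

View pics/z3.png

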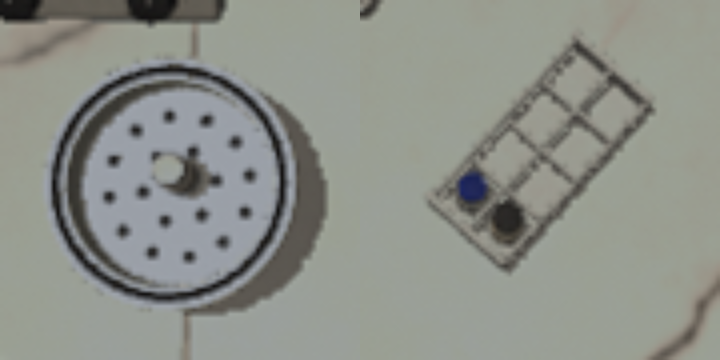

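The top view shows the lid off and the white-capped vial at about (172,202) full-frame. The free rack compartments run to the upper right of the blue and black caps. Next I'll look at the rack from above.

```bash
python3 - <<'E'
from h import *
from workcell import *
o=get_obs();go(o,(.547,-.002,.30),49)
E
```

```text
turn [ 0.002  0.004 -0.   ]
delta [ 0.1389  0.2726 -0.0243] dist 0.307 f [ 0.6 -0.1 -1. ] clock 7.6 grip 0.701115530866904 0.0
```

Request:
move_arm:
  plan:
    - {"delta_pos": [0.025, 0.049, -0.02], "turn": [0, 0, 0], "fingers": 0.3}
    - {"delta_pos": [0.05, 0.098, -0.024], "turn": [0, 0, 0], "fingers": 0.3}
    - {"delta_pos": [0.075, 0.147, -0.024], "turn": [0, 0, 0], "fingers": 0.3}
    - {"delta_pos": [0.1, 0.196, -0.024], "turn": [0, 0, 0], "fingers": 0.3}
    - {"delta_pos": [0.125, 0.245, -0.024], "turn": [0, 0, 0], "fingers": 0.3}
    - {"delta_pos": [0.139, 0.273, -0.024], "turn": [0, 0, 0], "fingers": 0.3}
    - {"delta_pos": [0.139, 0.273, -0.024], "turn": [0, 0, 0], "fingers": 0.3}
    - {"delta_pos": [0.139, 0.273, -0.024], "turn": [0, 0, 0], "fingers": 0.3}

```text
clock: 8.6
position: [0.546, -0.0019, 0.2962]
ee_rot: [0.351, 0.936, -0.0, -0.0]
ft_force: [0.7, -0.0, 0.7]
grip_width: 0.703
grasp_force: 0.0
```

```bash
python3 - <<'E'
from h import *
from workcell import *
o=get_obs();print(o["position"]);go(o,(.444,.226,.28),49)
c=wrist(o,camera("wrist"));np.savez("w4.npz",**c)
W=cloud(c)
k=(W[...,2]>.039)&(W[...,2]<.051)&(np.hypot(W[...,0]-.547,W[...,1]+.002)<.1)
q=W[k][:,:2].astype(np.float32)*1000;print(len(q),cv2.minAreaRect(q))
m=np.zeros((384,512),np.uint8);m[k]=255
x=np.array(c["color"][...,::-1]);y=x.copy();y[k]=(0,0,255)
cv2.imwrite("pics/w4.png",np.hstack([x[0:250,130:390],y[0:250,130:390]]))
E
```

```text
[ 0.54600068 -0.00185894  0.29615537]
turn [-0.001 -0.    -0.001]
delta [0.2266 0.1048 0.0161] dist 0.25 f [ 0.7 -0.   0.7] clock 8.6 grip 0.7027020990339299 0.0
1354 ((546.1165161132812, -1.8003158569335938), (68.60713958740234, 147.83416748046875), 48.66184616088867)
```

View pics/w4.png

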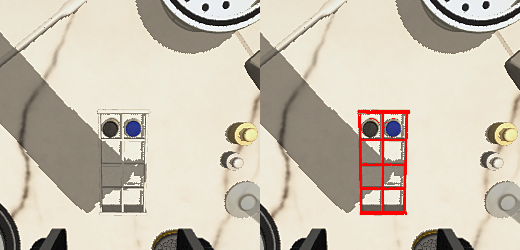

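The wrist crop shows the rack grid cleanly segmented, with the vials at its upper end at (111,129) and (133,129). The fit gives centre (0.5461, -0.0018) and yaw 48.7°. Now to the vial.

Request:
move_arm:
  plan:
    - {"delta_pos": [0.045, 0.021, 0], "turn": [0, 0, 0], "fingers": 0.45}
    - {"delta_pos": [0.09, 0.042, 0], "turn": [0, 0, 0], "fingers": 0.45}
    - {"delta_pos": [0.14, 0.065, 0.005], "turn": [0, 0, 0], "fingers": 0.45}
    - {"delta_pos": [0.19, 0.088, 0.01], "turn": [0, 0, 0], "fingers": 0.45}
    - {"delta_pos": [0.227, 0.105, 0.016], "turn": [0, 0, 0], "fingers": 0.45}
    - {"delta_pos": [0.227, 0.105, 0.016], "turn": [0, 0, 0], "fingers": 0.45}
    - {"delta_pos": [0.227, 0.105, 0.016], "turn": [0, 0, 0], "fingers": 0.45}

```text
clock: 9.52
position: [0.4447, 0.2258, 0.2809]
ee_rot: [0.351, 0.936, -0.0, 0.0]
ft_force: [-0.0, -0.5, 0.2]
grip_width: 0.551
grasp_force: 0.0
```

```bash
python3 - <<'E'
from h import *
from workcell import *
o=get_obs();print(o["position"],o["joint_pos"].round(2))
c=wrist(o,camera("wrist"));np.savez("w5.npz",**c)
W=cloud(c);d=np.hypot(W[...,0]-.4368,W[...,1]-.2298)
k=(W[...,2]>.116)&(W[...,2]<.132)&(d<.045);print(k.sum(),W[k].mean(0),np.percentile(W[k],[0,100],axis=0).round(4).tolist())
p=W[k].mean(0);yx=np.argwhere(k);cc,r=cv2.minEnclosingCircle(yx[:,::-1].astype(np.float32));print(cc,r,ray(c,*cc,.123))
q=W[(W[...,2]>.09)&(W[...,2]<.1)&(d<.09)&(d>.06)][:,:2]
a=np.arctan2(q[:,1]-.2298,q[:,0]-.4368);r=np.hypot(q[:,0]-.4368,q[:,1]-.2298)
e=np.array([q[b][np.argmax(r[b])] for i in range(36) if (b:=(a>-np.pi+i*np.pi/18)&(a<-np.pi+(i+1)*np.pi/18)).any()])
print("flange",len(e),circ(e))
R=Ro.from_quat(o["ee_rot"]);P=R.inv().apply((W.reshape(-1,3)-o["position"]))
for s in(-1,1):
    t=P[(P[:,2]<.03)&(P[:,2]>-.02)&(P[:,1]*s>0)&(abs(P[:,1])<.05)];print("tip",t[:,2].max(),abs(t[:,1]).min())
go(o,(p[0],p[1],.174),48.7)
E
```

```text
[0.44470688 0.22583435 0.28088297] [-0.99  0.02  0.44  1.75 -0.01  1.38  0.3 ]
264 [0.44333001 0.22640633 0.12273403] [[0.4341, 0.2168, 0.116], [0.4533, 0.2355, 0.1249]]
(252.5, 178.3333282470703) 9.346821784973145 [0.4432158  0.22648817 0.123     ]
flange 36 (array([0.43728971, 0.22988457]), np.float64(0.07969712744006036))
tip 0.008353191103305322 0.024577985432312262
tip 0.0077202590550044265 0.02179878226220557
turn [0.    0.    0.003]
delta [ 0.0014 -0.0005  0.1069] dist 0.107 f [-0.  -0.5  0.2] clock 9.525 grip 0.5508486508157836 0.0
```

Request:
move_arm:
  plan:
    - {"delta_pos": [0.001, 0, 0.04], "turn": [0, 0, 0], "fingers": 0.45}
    - {"delta_pos": [0.001, 0, 0.09], "turn": [0, 0, 0], "fingers": 0.45}
    - {"delta_pos": [0.001, 0, 0.13], "turn": [0, 0, 0], "fingers": 0.45}
    - {"delta_pos": [0.001, 0, 0.155], "turn": [0, 0, 0], "fingers": 0.45}
    - {"delta_pos": [0.001, 0, 0.169], "turn": [0, 0, 0], "fingers": 0.45}
    - {"delta_pos": [0.001, 0, 0.169], "turn": [0, 0, 0], "fingers": 0.5}
    - {"delta_pos": [0.001, 0, 0.169], "turn": [0, 0, 0], "fingers": 0.6}
    - {"delta_pos": [0.001, 0, 0.169], "turn": [0, 0, 0], "fingers": 0.7}
    - {"delta_pos": [0.001, 0, 0.169], "turn": [0, 0, 0], "fingers": 0.8}
    - {"delta_pos": [0.001, 0, 0.169], "turn": [0, 0, 0], "fingers": 0.8}
  force: 25

```text
clock: 10.82
position: [0.4439, 0.2285, 0.1128]
ee_rot: [0.35, 0.937, 0.001, 0.0]
ft_force: [-0.3, -0.3, 6.5]
grip_width: 0.264
grasp_force: 24.5
```

Request:
move_arm:
  plan:
    - {"delta_pos": [0, 0, -0.005], "turn": [0, 0, 0], "fingers": 0.8}
    - {"delta_pos": [0, 0, -0.02], "turn": [0, 0, 0], "fingers": 0.8}
    - {"delta_pos": [0, 0, -0.05], "turn": [0, 0, 0], "fingers": 0.8}
    - {"delta_pos": [0, 0, -0.09], "turn": [0, 0, 0], "fingers": 0.8}
    - {"delta_pos": [0, 0, -0.12], "turn": [0, 0, 0], "fingers": 0.8}
    - {"delta_pos": [0, 0, -0.12], "turn": [0, 0, 0], "fingers": 0.8}

```text
clock: 11.58
position: [0.4444, 0.2286, 0.2349]
ee_rot: [0.35, 0.937, 0.002, 0.001]
ft_force: [0.7, 0.1, -1.0]
grip_width: 0.261
grasp_force: 24.6
```

```bash
python3 - <<'E'
from h import *
from workcell import *
o=get_obs();print(o["position"],o["ee_rot"].round(4));go(o,(.5954,-.0252,.23),48.7)
c=wrist(o,camera("wrist"));s=camera("scene");np.savez("s6.npz",**s);np.savez("w6.npz",**c)
u=s["R"]@o["position"]+s["t"];px=int(u[0]/u[2]*s["fx"]+s["cx"]);py=int(u[1]/u[2]*s["fy"]+s["cy"]);print(px,py)
cr=s["color"][max(py-50,0):py+70,max(px-50,0):px+70,::-1]
cv2.imwrite("pics/m6.png",np.hstack([c["color"][0:384,130:390,::-1],cv2.resize(cr,(384,384))]))
W=cloud(c);R=Ro.from_quat(o["ee_rot"]);P=R.inv().apply((W.reshape(-1,3)-o["position"]))
t=P[(abs(P[:,1])<.009)&(abs(P[:,0])<.03)&(abs(P[:,2])<.07)];print(len(t),np.percentile(t,[0,5,50,95,100],axis=0).round(4).tolist())
E
```

```text
[0.44436682 0.228618   0.23487558] [0.3504 0.9366 0.0022 0.0011]
turn [0.005 0.001 0.005]
delta [-0.2805 -0.0924  0.0046] dist 0.295 f [ 0.7  0.1 -1. ] clock 11.575 grip 0.26077968052470873 24.574370975751663
189 127
3321 [[-0.0117, -0.009, -0.07], [-0.0068, -0.0081, -0.0691], [0.0088, -0.0002, -0.0098], [0.0117, 0.008, 0.0362], [0.0174, 0.009, 0.0511]]
```

View pics/m6.png

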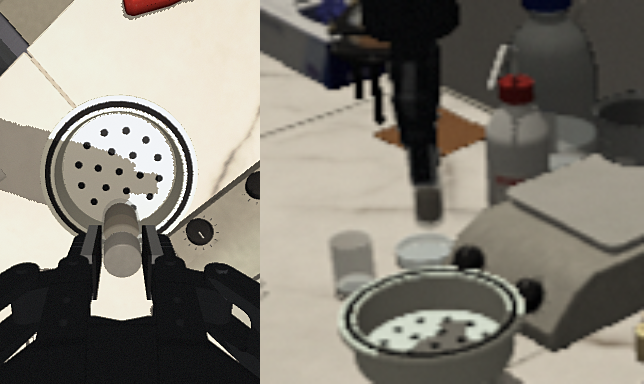

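The vial is held clear of the desiccator (wrist crop (123,240), scene crop (429,200)). I'll check its tilt.

```bash
python3 - <<'E'
from h import *
from workcell import *
o=get_obs();c=dict(np.load("w6.npz"));W=cloud(c);R=Ro.from_quat(o["ee_rot"]);P=R.inv().apply((W.reshape(-1,3)-o["position"]))
for z in np.arange(-.012,.056,.006):
    t=P[(abs(P[:,1])<.02)&(abs(P[:,0])<.03)&(abs(P[:,2]-z)<.003)]
    m=t[abs(t[:,1])<.003]
    if len(m):print(z.round(3),len(t),"front x",np.percentile(m[:,0],90).round(4),"y",t[:,1].min().round(4),t[:,1].max().round(4))
E
```

```text
-0.012 1411 front x 0.0067 y -0.02 0.0199
-0.006 429 front x 0.0077 y -0.0199 0.02
0.0 582 front x 0.0096 y -0.02 0.0197
0.006 251 front x 0.0106 y -0.0117 0.0174
0.012 154 front x 0.011 y -0.0115 0.0113
0.018 141 front x 0.0111 y -0.0119 0.0117
0.024 125 front x 0.0113 y -0.0122 0.0113
0.03 120 front x 0.0114 y -0.0125 0.0112
0.036 110 front x 0.0116 y -0.0128 0.0108
0.042 98 front x 0.0119 y -0.0133 0.0113
0.048 17 front x 0.0116 y -0.0121 0.0072
```

Request:
move_arm:
  plan:
    - {"delta_pos": [-0.02, -0.007, 0], "turn": [0, 0, 0], "fingers": 0.8}
    - {"delta_pos": [-0.06, -0.02, 0], "turn": [0, 0, 0], "fingers": 0.8}
    - {"delta_pos": [-0.1, -0.033, 0], "turn": [0, 0, 0], "fingers": 0.8}
    - {"delta_pos": [-0.15, -0.049, 0], "turn": [0, 0, 0], "fingers": 0.8}
    - {"delta_pos": [-0.2, -0.066, 0], "turn": [0, 0, 0], "fingers": 0.8}
    - {"delta_pos": [-0.24, -0.079, 0.02], "turn": [0.002, 0, 0.002], "fingers": 0.8}
    - {"delta_pos": [-0.265, -0.087, 0.05], "turn": [0.004, 0, 0.005], "fingers": 0.8}
    - {"delta_pos": [-0.279, -0.092, 0.08], "turn": [0.004, 0, 0.005], "fingers": 0.8}
    - {"delta_pos": [-0.279, -0.092, 0.11], "turn": [0.004, 0, 0.005], "fingers": 0.8}
    - {"delta_pos": [-0.279, -0.092, 0.118], "turn": [0.004, 0, 0.005], "fingers": 0.8}
    - {"delta_pos": [-0.279, -0.092, 0.118], "turn": [0.004, 0, 0.005], "fingers": 0.8}

```text
clock: 13.05
position: [0.5931, -0.0243, 0.1136]
ee_rot: [0.353, 0.936, -0.002, -0.001]
ft_force: [-0.2, 0.7, -0.5]
grip_width: 0.263
grasp_force: 24.6
```

```bash
cat > v.py <<'E'
from h import *
from workcell import *
o=get_obs();print(o["position"],o["ee_rot"].round(4));go(o,(.5946,-.0245,.0600),48.7)
c=wrist(o,camera("wrist"));W=cloud(c);R=Ro.from_quat(o["ee_rot"]);P=R.inv().apply((W.reshape(-1,3)-o["position"])).reshape(W.shape)
k=(abs(P[...,1])<.02)&(abs(P[...,0])<.03)&(P[...,2]>.012)&(P[...,2]<.046)
t=P[k];print("vial front x",np.percentile(t[abs(t[:,1])<.003][:,0],90),"y mid",(t[:,1].min()+t[:,1].max())/2, t[:,1].min(),t[:,1].max())
k=(W[...,2]>.040)&(W[...,2]<.050)&(np.hypot(W[...,0]-.5461,W[...,1]+.0018)<.1)&~((abs(P[...,1])<.016)&(abs(P[...,0])<.016))
q=P[k][:,:2].astype(np.float32)*1000;print("rack in tool, mm",len(q),cv2.minAreaRect(q),q.min(0),q.max(0))
x=np.array(c["color"][...,::-1]);y=x.copy();y[k]=(0,0,255)
cv2.imwrite("pics/w7.png",np.hstack([x[:,100:400],y[:,100:400]]))
E
python3 v.py
```

```text
[ 0.59308135 -0.02425596  0.11356266] [ 0.3525  0.9358 -0.0021 -0.0012]
turn [-0.005 -0.001  0.   ]
delta [-0.0013  0.0011  0.0536] dist 0.054 f [-0.2  0.7 -0.5] clock 13.05 grip 0.2634254333908777 24.601870482147206
vial front x 0.012122627534722309 y mid -0.002229140707929577 -0.014828176498904616 0.010369895083045462
rack in tool, mm 4947 ((49.7360725402832, -13.22732925415039), (149.4113006591797, 69.56953430175781), 0.05391085520386696) [-24.941498 -47.996063] [124.44507   21.624231]
```

View pics/w7.png

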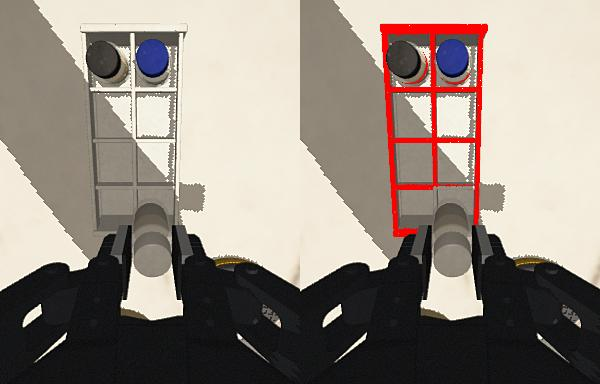

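The wrist picture shows the vial at (152,240), right over the free end-right compartment. The partition is at about x=134 and the outer wall at about x=180. I'll print finer offsets before inserting.

```bash
cat > v2.py <<'E'
from v import *
for z in np.arange(.012,.056,.006):
    t=P[(abs(P[...,1])<.02)&(abs(P[...,0])<.03)&(abs(P[...,2]-z)<.003)];m=t[abs(t[:,1])<.003]
    if len(m):print(z.round(3),len(t),"front",np.percentile(m[:,0],90).round(4),"y2..98",np.percentile(t[:,1],[0,2,98,100]).round(4))
t=P[k&(P[...,0]>.022)&(P[...,0]<.092)];print(np.c_[np.histogram(t[:,1]*1000,np.arange(-52,26))[::-1]] if 0 else list(zip(np.arange(-52,25),np.histogram(t[:,1]*1000,np.arange(-52,26))[0])))
t=P[k&(P[...,1]>.004)&(P[...,1]<.014)];print(list(zip(np.arange(-10,126),np.histogram(t[:,0]*1000,np.arange(-10,127))[0])))
E
python3 v2.py | tr -d '()' | sed 's/np.int64//g'
```

```text
[ 0.59364861 -0.02425144  0.1144235 ] [ 3.525e-01  9.358e-01 -1.800e-03 -5.000e-04]
turn [-0.004  0.     0.   ]
delta [-0.0009  0.0006  0.0544] dist 0.054 f [0.6 0.2 0.1] clock 13.1 grip 0.2553371571231091 24.602019876037957
vial front x 0.012090593136559623 y mid -0.0022170190324216693 -0.01479144221078425 0.010357404145940911
rack in tool, mm 4951 50.33041000366211, -13.790031433105469, 150.06089782714844, 69.89098358154297, 0.10642591118812561 [-24.64532  -48.870483] [125.3427    21.287636]
0.012 162 front 0.0115 y2..98 [-0.0126 -0.0123  0.0092  0.0097]
0.018 144 front 0.0116 y2..98 [-0.013  -0.0127  0.0094  0.01  ]
0.024 140 front 0.0118 y2..98 [-0.0135 -0.0129  0.0093  0.0104]
0.03 122 front 0.0121 y2..98 [-0.0139 -0.0134  0.009   0.0095]
0.036 114 front 0.0122 y2..98 [-0.0143 -0.0136  0.0091  0.0098]
0.042 104 front 0.0124 y2..98 [-0.0148 -0.0137  0.0088  0.0097]
0.048 66 front 0.0124 y2..98 [-0.0141 -0.0133  0.0085  0.0092]
[-52, 0, -51, 0, -50, 0, -49, 20, -48, 127, -47, 143, -46, 232, -45, 13, -44, 13, -43, 14, -42, 12, -41, 12, -40, 12, -39, 14, -38, 11, -37, 13, -36, 14, -
[... 776 characters left out ...]
, 0, 32, 0, 33, 0, 34, 0, 35, 0, 36, 0, 37, 0, 38, 0, 39, 0, 40, 0, 41, 0, 42, 0, 43, 0, 44, 0, 45, 0, 46, 0, 47, 0, 48, 0, 49, 16, 50, 23, 51, 13, 52, 0, 53, 0, 54, 0, 55, 0, 56, 0, 57, 0, 58, 0, 59, 0, 60, 0, 61, 0, 62, 0, 63, 0, 64, 0, 65, 0, 66, 0, 67, 0, 68, 0, 69, 0, 70, 0, 71, 0, 72, 0, 73, 0, 74, 0, 75, 0, 76, 0, 77, 0, 78, 0, 79, 0, 80, 0, 81, 0, 82, 0, 83, 11, 84, 29, 85, 21, 86, 21, 87, 0, 88, 0, 89, 0, 90, 5, 91, 2, 92, 2, 93, 1, 94, 2, 95, 1, 96, 0, 97, 1, 98, 0, 99, 0, 100, 0, 101, 0, 102, 0, 103, 0, 104, 0, 105, 0, 106, 0, 107, 0, 108, 0, 109, 0, 110, 0, 111, 0, 112, 0, 113, 0, 114, 0, 115, 0, 116, 0, 117, 0, 118, 0, 119, 4, 120, 51, 121, 32, 122, 28, 123, 27, 124, 26, 125, 3]
```

Request:
move_arm:
  plan:
    - {"delta_pos": [-0.002, 0.0026, 0], "turn": [-0.015, 0, 0], "fingers": 0.8}
    - {"delta_pos": [-0.002, 0.0026, 0], "turn": [-0.015, 0, 0], "fingers": 0.8}
    - {"delta_pos": [-0.002, 0.0026, 0.005], "turn": [-0.015, 0, 0], "fingers": 0.8}
    - {"delta_pos": [-0.002, 0.0026, 0.01], "turn": [-0.015, 0, 0], "fingers": 0.8}
    - {"delta_pos": [-0.002, 0.0026, 0.01], "turn": [-0.015, 0, 0], "fingers": 0.8}

```text
clock: 13.78
position: [0.5962, -0.0238, 0.1031]
ee_rot: [0.353, 0.936, 0.005, 0.001]
ft_force: [0.2, 0.2, 1.2]
grip_width: 0.264
grasp_force: 24.6
```

```bash
python3 v2.py | tr -d '()' | sed 's/np.int64//g' | head -c 1900
```

```text
[ 0.59620646 -0.02375826  0.10309111] [0.3526 0.9358 0.0049 0.0014]
turn [ 0.01  -0.001  0.   ]
delta [ 0.0007 -0.0021  0.0431] dist 0.043 f [0.2 0.2 1.2] clock 13.775 grip 0.2635969548960638 24.599821491647162
vial front x 0.012063642148204374 y mid -0.002104635457438952 -0.014525855423684498 0.010316584508806594
rack in tool, mm 5803 52.26892852783203, -16.71975326538086, 149.8506317138672, 69.55415344238281, 0.0911766067147255 [-22.616547 -51.50229 ] [127.16171   18.169348]
0.012 160 front 0.0114 y2..98 [-0.0126 -0.0123  0.0095  0.0098]
0.018 153 front 0.0115 y2..98 [-0.0131 -0.0127  0.0089  0.01  ]
0.024 133 front 0.0118 y2..98 [-0.0133 -0.0127  0.0094  0.0103]
0.03 120 front 0.0121 y2..98 [-0.0138 -0.0134  0.0088  0.0095]
0.036 111 front 0.0122 y2..98 [-0.0143 -0.0139  0.0093  0.0098]
0.042 104 front 0.0123 y2..98 [-0.0145 -0.0138  0.0083  0.0098]
0.048 70 front 0.0123 y2..98 [-0.0141 -0.0135  0.0089  0.0093]
[-52, 12, -51, 140, -50, 159, -49, 267, -48, 38, -47, 15, -46, 17, -45, 16, -44, 18, -43, 16, -42, 15, -41, 18, -40, 17, -39, 15, -38, 17, -37, 20, -36, 17, -35, 17, -34, 18, -33, 19, -32, 21, -31, 20, -30, 18, -29, 20, -28, 18, -27, 16, -26, 16, -25, 17, -24, 18, -23, 15, -22, 17, -21, 17, -20, 29, -19, 149, -18, 162, -17, 181, -16, 11, -15, 17, -14, 14, -13, 19, -12, 12, -11, 16, -10, 15, -9, 17, -8, 16, -7, 18, -6, 20, -5, 16, -4, 23, -3, 10, -2, 25, -1, 12, 0, 24, 1, 11, 2, 19, 3, 9, 4, 17, 5, 13, 6, 16, 7, 18, 8, 12, 9, 19, 10, 10, 11, 19, 12, 75, 13, 164, 14, 152, 15, 124, 16, 0, 17, 0, 18, 0, 19, 0, 20, 0, 21, 0, 22, 0, 23, 0, 24, 0]
[-10, 0, -9, 0, -8, 0, -7, 0, -6, 0, -5, 0, -4, 0, -3, 0, -2, 0, -1, 0, 0, 0, 1, 0, 2, 0, 3, 0, 4, 0, 5, 0, 6, 0, 7, 0, 8, 0, 9, 0, 10, 0, 11, 0, 12, 0, 13, 0, 14, 0, 15, 0, 16, 18, 17, 22, 18, 20, 19, 2, 20, 5, 21, 2, 22, 4, 23, 2, 24, 2, 25, 4, 26, 2, 27, 2, 28, 4, 29, 2, 30, 4, 31, 2, 32, 3, 33, 3, 34, 2, 35, 4, 36, 2,
```

Request:
move_arm:
  plan:
    - {"delta_pos": [0, 0, 0.008], "turn": [0, 0, 0], "fingers": 0.8}
    - {"delta_pos": [0, 0, 0.016], "turn": [0, 0, 0], "fingers": 0.8}
    - {"delta_pos": [0, 0, 0.024], "turn": [0, 0, 0], "fingers": 0.8}
    - {"delta_pos": [0, 0, 0.03], "turn": [0, 0, 0], "fingers": 0.8}
    - {"delta_pos": [0, 0, 0.036], "turn": [0, 0, 0], "fingers": 0.8}
    - {"delta_pos": [0, 0, 0.039], "turn": [0, 0, 0], "fingers": 0.8}
    - {"delta_pos": [0, 0, 0.04], "turn": [0, 0, 0], "fingers": 0.8}

```text
clock: 14.7
position: [0.5969, -0.0235, 0.0637]
ee_rot: [0.353, 0.936, 0.005, 0.002]
ft_force: [-0.3, -0.2, 0.0]
grip_width: 0.262
grasp_force: 24.6
```

Request:
move_arm:
  plan:
    - {"delta_pos": [0, 0, 0.001], "turn": [0, 0, 0], "fingers": 0.8}
    - {"delta_pos": [0, 0, 0.002], "turn": [0, 0, 0], "fingers": 0.8}
    - {"delta_pos": [0, 0, 0.003], "turn": [0, 0, 0], "fingers": 0.8}
    - {"delta_pos": [0, 0, 0.004], "turn": [0, 0, 0], "fingers": 0.8}
    - {"delta_pos": [0, 0, 0.004], "turn": [0, 0, 0], "fingers": 0.8}

```text
clock: 15.32
position: [0.5969, -0.0235, 0.0597]
ee_rot: [0.353, 0.936, 0.005, 0.002]
ft_force: [0.4, 0.3, -0.5]
grip_width: 0.259
grasp_force: 24.6
```

Request:
move_arm:
  plan:
    - {"delta_pos": [0, 0, 0.0007], "turn": [0, 0, 0], "fingers": 0.8}
    - {"delta_pos": [0, 0, 0.0013], "turn": [0, 0, 0], "fingers": 0.8}
    - {"delta_pos": [0, 0, 0.002], "turn": [0, 0, 0], "fingers": 0.8}
    - {"delta_pos": [0, 0, 0.002], "turn": [0, 0, 0], "fingers": 0.8}

```text
clock: 15.82
position: [0.5977, -0.0237, 0.0588]
ee_rot: [0.353, 0.936, 0.006, 0.003]
ft_force: [-2.1, -0.8, 9.3]
grip_width: 0.256
grasp_force: 25.6
```

Request:
move_arm:
  plan:
    - {"delta_pos": [0, 0, -0.0008], "turn": [0, 0, 0], "fingers": 0.8}
    - {"delta_pos": [0, 0, -0.0008], "turn": [0, 0, 0], "fingers": 0.68}
    - {"delta_pos": [0, 0, -0.0008], "turn": [0, 0, 0], "fingers": 0.62}
    - {"delta_pos": [0, 0, -0.0008], "turn": [0, 0, 0], "fingers": 0.56}
    - {"delta_pos": [0, 0, -0.0008], "turn": [0, 0, 0], "fingers": 0.5}
    - {"delta_pos": [0, 0, -0.003], "turn": [0, 0, 0], "fingers": 0.5}
    - {"delta_pos": [0, 0, -0.02], "turn": [0, 0, 0], "fingers": 0.5}
    - {"delta_pos": [0, 0, -0.05], "turn": [0, 0, 0], "fingers": 0.5}
    - {"delta_pos": [0, 0, -0.1], "turn": [0.01, 0, 0], "fingers": 0.4}
    - {"delta_pos": [0, 0, -0.15], "turn": [0.01, 0, 0], "fingers": 0.3}
    - {"delta_pos": [0, 0, -0.2], "turn": [0.01, 0, 0], "fingers": 0.3}
    - {"delta_pos": [0, 0, -0.22], "turn": [0.01, 0, 0], "fingers": 0.3}

```text
clock: 17.32
position: [0.5962, -0.0259, 0.2824]
ee_rot: [0.353, 0.936, 0.002, 0.002]
ft_force: [0.0, -0.3, -0.6]
grip_width: 0.7
grasp_force: 0.0
```

```bash
python3 - <<'E'
from h import *
from workcell import *
o=get_obs();print(o["position"]);go(o,(.4705,-.2987,.20),49)
c=wrist(o,camera("wrist"));W=cloud(c)
k=(W[...,2]>.039)&(W[...,2]<.051)&(np.hypot(W[...,0]-.5461,W[...,1]+.0018)<.1)
print("rack",cv2.minAreaRect(W[k][:,:2].astype(np.float32)*1000))
k=(W[...,2]>.06)&(W[...,2]<.08)&(np.hypot(W[...,0]-.5954,W[...,1]+.0252)<.03)
print("vial cap",k.sum(),W[k].mean(0),np.percentile(W[k],[0,100],axis=0).round(4).tolist())
for n in("top",):
    c=camera(n);W=cloud(c)
    k=(W[...,2]>.09)&(W[...,2]<.116)&(np.hypot(W[...,0]-.4705,W[...,1]+.2987)<.03);print(n,"lid knob",k.sum(),W[k].mean(0))
    np.savez("t8.npz",**c)
    d=np.hypot(W[...,0]-.4368,W[...,1]-.2298)
E
```

```text
[ 0.59616176 -0.02594211  0.28240464]
turn [ 0.005  0.003 -0.006]
delta [-0.0856 -0.2882  0.0812] dist 0.311 f [ 0.  -0.3 -0.6] clock 17.325 grip 0.699722188911058 0.0
rack ((546.1550903320312, -1.7640609741210938), (69.21292877197266, 149.7759246826172), 48.50044250488281)
vial cap 195 [ 0.59684923 -0.02523609  0.06850032] [[0.5876, -0.0349, 0.0602], [0.6071, -0.0162, 0.0709]]
top lid knob 144 [ 0.47161069 -0.29706945  0.10533666]
```

Request:
move_arm:
  plan:
    - {"delta_pos": [-0.015, -0.05, 0], "turn": [0.005, 0.003, -0.006], "fingers": 0.3}
    - {"delta_pos": [-0.031, -0.105, 0], "turn": [0.005, 0.003, -0.006], "fingers": 0.3}
    - {"delta_pos": [-0.048, -0.16, 0], "turn": [0.005, 0.003, -0.006], "fingers": 0.3}
    - {"delta_pos": [-0.064, -0.215, 0.02], "turn": [0.005, 0.003, -0.006], "fingers": 0.3}
    - {"delta_pos": [-0.08, -0.27, 0.04], "turn": [0.005, 0.003, -0.006], "fingers": 0.3}
    - {"delta_pos": [-0.0855, -0.288, 0.06], "turn": [0.005, 0.003, -0.006], "fingers": 0.3}
    - {"delta_pos": [-0.0855, -0.288, 0.08], "turn": [0.005, 0.003, -0.006], "fingers": 0.3}
    - {"delta_pos": [-0.0855, -0.288, 0.08], "turn": [0.005, 0.003, -0.006], "fingers": 0.3}
    - {"delta_pos": [-0.0855, -0.288, 0.08], "turn": [0.005, 0.003, -0.006], "fingers": 0.3}

```text
clock: 18.55
position: [0.4698, -0.2978, 0.198]
ee_rot: [0.35, 0.937, -0.001, -0.002]
ft_force: [0.3, 0.5, 0.3]
grip_width: 0.698
grasp_force: 0.0
```

```bash
python3 - <<'E'
from h import *
from workcell import *
o=get_obs();print(o["position"])
c=wrist(o,camera("wrist"));W=cloud(c)
k=(W[...,2]>.1)&(W[...,2]<.116)&(np.hypot(W[...,0]-.4708,W[...,1]+.2983)<.03);p=W[k].mean(0);print(k.sum(),p,np.percentile(W[k],[0,100],axis=0).round(4).tolist())
go(o,(p[0],p[1],.093),49)
E
```

```text
[ 0.4698324  -0.29779776  0.19798112]
1101 [ 0.47047105 -0.29853935  0.10717215] [[0.4554, -0.3153, 0.1002], [0.487, -0.2834, 0.1092]]
turn [-0.004 -0.003  0.001]
delta [-0.0013  0.0003  0.105 ] dist 0.105 f [0.3 0.5 0.3] clock 18.55 grip 0.6977139125346465 0.0
```

Request:
move_arm:
  plan:
    - {"delta_pos": [-0.0015, 0, 0.04], "turn": [-0.004, -0.003, 0], "fingers": 0.3}
    - {"delta_pos": [-0.0015, 0, 0.075], "turn": [-0.004, -0.003, 0], "fingers": 0.3}
    - {"delta_pos": [-0.0015, 0, 0.095], "turn": [-0.004, -0.003, 0], "fingers": 0.3}
    - {"delta_pos": [-0.0015, 0, 0.105], "turn": [-0.004, -0.003, 0], "fingers": 0.3}
    - {"delta_pos": [-0.0015, 0, 0.105], "turn": [-0.004, -0.003, 0], "fingers": 0.5}
    - {"delta_pos": [-0.0015, 0, 0.105], "turn": [-0.004, -0.003, 0], "fingers": 0.6}
    - {"delta_pos": [-0.0015, 0, 0.105], "turn": [-0.004, -0.003, 0], "fingers": 0.8}
    - {"delta_pos": [-0.0015, 0, 0.105], "turn": [-0.004, -0.003, 0], "fingers": 1}
    - {"delta_pos": [-0.0015, 0, 0.105], "turn": [-0.004, -0.003, 0], "fingers": 1}
    - {"delta_pos": [-0.0015, 0, 0.105], "turn": [-0.004, -0.003, 0], "fingers": 1}
  force: 50

```text
clock: 19.85
position: [0.4711, -0.2993, 0.0935]
ee_rot: [0.35, 0.937, 0.0, 0.001]
ft_force: [0.5, 1.9, 6.4]
grip_width: 0.356
grasp_force: 49.2
```

Request:
move_arm:
  plan:
    - {"delta_pos": [0, 0, -0.005], "turn": [0, 0, 0], "fingers": 1}
    - {"delta_pos": [0, 0, -0.02], "turn": [0, 0, 0], "fingers": 1}
    - {"delta_pos": [0, 0, -0.05], "turn": [0, 0, 0], "fingers": 1}
    - {"delta_pos": [0, 0, -0.09], "turn": [0, 0, 0], "fingers": 1}
    - {"delta_pos": [0, 0, -0.13], "turn": [0, 0, 0], "fingers": 1}
    - {"delta_pos": [0, 0, -0.16], "turn": [0, 0, 0], "fingers": 1}
    - {"delta_pos": [0, 0, -0.18], "turn": [0, 0, 0], "fingers": 1}
    - {"delta_pos": [0, 0, -0.18], "turn": [0, 0, 0], "fingers": 1}
    - {"delta_pos": [0, 0, -0.18], "turn": [0, 0, 0], "fingers": 1}

```text
clock: 20.98
position: [0.4698, -0.2989, 0.2718]
ee_rot: [0.35, 0.937, 0.0, -0.0]
ft_force: [0.4, -0.7, -2.4]
grip_width: 0.354
grasp_force: 49.9
```

```bash
python3 - <<'E'
from h import *
from workcell import *
o=get_obs();print(o["position"],o["ee_rot"].round(4));go(o,(.437,.230,.27),49)
E
```

```text
[ 0.46976326 -0.29891871  0.27176977] [ 3.499e-01  9.368e-01  1.000e-04 -5.000e-04]
turn [-0.    -0.001  0.001]
delta [0.3715 0.3779 0.0021] dist 0.53 f [ 0.4 -0.7 -2.4] clock 20.975 grip 0.3541565019887531 49.85939383506775
```

Request:
move_arm:
  plan:
    - {"delta_pos": [0.015, 0.015, 0], "turn": [0, 0, 0], "fingers": 1}
    - {"delta_pos": [0.045, 0.046, 0], "turn": [0, 0, 0], "fingers": 1}
    - {"delta_pos": [0.08, 0.081, 0], "turn": [0, 0, 0], "fingers": 1}
    - {"delta_pos": [0.12, 0.122, 0], "turn": [0, 0, 0], "fingers": 1}
    - {"delta_pos": [0.16, 0.163, 0], "turn": [0, 0, 0], "fingers": 1}
    - {"delta_pos": [0.2, 0.203, 0], "turn": [0, 0, 0], "fingers": 1}
    - {"delta_pos": [0.24, 0.244, 0], "turn": [0, 0, 0], "fingers": 1}
    - {"delta_pos": [0.28, 0.285, 0], "turn": [0, 0, 0], "fingers": 1}
    - {"delta_pos": [0.32, 0.325, 0], "turn": [0, 0, 0], "fingers": 1}
    - {"delta_pos": [0.35, 0.356, 0], "turn": [0, 0, 0], "fingers": 1}
    - {"delta_pos": [0.366, 0.372, 0], "turn": [0, 0, 0], "fingers": 1}
    - {"delta_pos": [0.3715, 0.378, 0], "turn": [0, 0, 0], "fingers": 1}

```text
clock: 22.48
position: [0.4371, 0.2301, 0.2717]
ee_rot: [0.35, 0.937, -0.001, -0.0]
ft_force: [0.1, -1.0, -2.2]
grip_width: 0.354
grasp_force: 50.0
```

Request:
move_arm:
  plan:
    - {"delta_pos": [0, 0, 0.03], "turn": [0, 0, 0], "fingers": 1}
    - {"delta_pos": [0, 0, 0.06], "turn": [0, 0, 0], "fingers": 1}
    - {"delta_pos": [0, 0, 0.06], "turn": [0, 0, 0], "fingers": 1}
    - {"delta_pos": [0, 0, 0.06], "turn": [0, 0, 0], "fingers": 1}

```text
clock: 22.98
position: [0.4381, 0.2292, 0.2137]
ee_rot: [0.351, 0.937, 0.0, 0.0]
ft_force: [-0.1, -0.3, -1.6]
grip_width: 0.354
grasp_force: 50.1
```

```bash
python3 - <<'E'
from h import *
from workcell import *
o=get_obs();print(o["position"],o["ee_rot"].round(4));go(o,(.437,.230,.19),49)
c=wrist(o,camera("wrist"));np.savez("w9.npz",**c);W=cloud(c)
cv2.imwrite("pics/w9.png",c["color"][...,::-1])
# desiccator flange outer rim, lid hides part
d=np.hypot(W[...,0]-.4372,W[...,1]-.2299)
for lo,hi in((.085,.103),(.115,.135)):
    q=W[(W[...,2]>lo)&(W[...,2]<hi)&(d<.09)&(d>.07)]
    a=np.arctan2(q[:,1]-.2299,q[:,0]-.4372);r=np.hypot(q[:,0]-.4372,q[:,1]-.2299)
    e=np.array([q[b][np.argmax(r[b])] for i in range(36) if (b:=(a>-np.pi+i*np.pi/18)&(a<-np.pi+(i+1)*np.pi/18)).any()])
    if len(e)>5:print(lo,len(q),len(e),circ(e[:,:2]),e[:,2].mean())
E
```

```text
[0.43812704 0.22924866 0.21370676] [3.505e-01 9.366e-01 5.000e-04 4.000e-04]
turn [ 0.001  0.    -0.001]
delta [ 0.0014 -0.0002  0.0237] dist 0.024 f [-0.1 -0.3 -1.6] clock 22.975 grip 0.35398130815304124 50.0643914937973
0.085 107 6 (array([0.43660863, 0.23069552]), np.float64(0.07870548682927493)) 0.09388547830401363
```

Request:
move_arm:
  plan:
    - {"delta_pos": [0.001, 0, 0.01], "turn": [0, 0, 0], "fingers": 1}
    - {"delta_pos": [0.001, 0, 0.018], "turn": [0, 0, 0], "fingers": 1}
    - {"delta_pos": [0.001, 0, 0.022], "turn": [0, 0, 0], "fingers": 1}
    - {"delta_pos": [0.001, 0, 0.026], "turn": [0, 0, 0], "fingers": 1}
    - {"delta_pos": [0.001, 0, 0.03], "turn": [0, 0, 0], "fingers": 1}
    - {"delta_pos": [0.001, 0, 0.03], "turn": [0, 0, 0], "fingers": 1}

```text
clock: 23.78
position: [0.4365, 0.2305, 0.1822]
ee_rot: [0.35, 0.937, -0.0, -0.0]
ft_force: [0.4, -0.2, -2.4]
grip_width: 0.354
grasp_force: 50.2
```

Request:
move_arm:
  plan:
    - {"delta_pos": [0, 0, 0.001], "turn": [0, 0, 0], "fingers": 1}
    - {"delta_pos": [0, 0, 0.002], "turn": [0, 0, 0], "fingers": 1}
    - {"delta_pos": [0, 0, 0.003], "turn": [0, 0, 0], "fingers": 1}
    - {"delta_pos": [0, 0, 0.004], "turn": [0, 0, 0], "fingers": 1}
    - {"delta_pos": [0, 0, 0.005], "turn": [0, 0, 0], "fingers": 1}

```text
clock: 24.4
position: [0.4368, 0.2308, 0.1777]
ee_rot: [0.35, 0.937, 0.0, 0.0]
ft_force: [0.7, 1.3, 1.7]
grip_width: 0.352
grasp_force: 50.6
```

Request:
move_arm:
  plan:
    - {"delta_pos": [0, 0, 0.0005], "turn": [0, 0, 0], "fingers": 1}
    - {"delta_pos": [0, 0, 0.0005], "turn": [0, 0, 0], "fingers": 1}

```text
clock: 24.65
position: [0.4368, 0.2309, 0.1776]
ee_rot: [0.35, 0.937, 0.0, 0.0]
ft_force: [-2.0, 1.1, 4.7]
grip_width: 0.354
grasp_force: 50.9
```

Request:
move_arm:
  plan:
    - {"delta_pos": [0, 0, 0], "turn": [0, 0, 0], "fingers": 0.55}
    - {"delta_pos": [0, 0, 0], "turn": [0, 0, 0], "fingers": 0.4}
    - {"delta_pos": [0, 0, 0], "turn": [0, 0, 0], "fingers": 0.3}
    - {"delta_pos": [0, 0, 0], "turn": [0, 0, 0], "fingers": 0.3}
    - {"delta_pos": [0, 0, -0.01], "turn": [0, 0, 0], "fingers": 0.3}
    - {"delta_pos": [0, 0, -0.05], "turn": [0, 0, 0], "fingers": 0.3}
    - {"delta_pos": [0, 0, -0.1], "turn": [0, 0, 0], "fingers": 0.3}
    - {"delta_pos": [0, 0, -0.14], "turn": [0, 0, 0], "fingers": 0.3}
    - {"delta_pos": [0, 0, -0.14], "turn": [0, 0, 0], "fingers": 0.3}

```text
clock: 25.78
position: [0.4378, 0.2311, 0.3208]
ee_rot: [0.35, 0.937, 0.003, 0.002]
ft_force: [0.1, -0.0, -1.2]
grip_width: 0.698
grasp_force: 0.0
```

```bash
python3 - <<'E'
from h import *
from workcell import *
o=get_obs();print(o["position"],o["clock"])
c=wrist(o,camera("wrist"));W=cloud(c);s=camera("scene")
k=(W[...,2]>.184)&(W[...,2]<.2)&(np.hypot(W[...,0]-.437,W[...,1]-.23)<.03);p=W[k];print("knob",k.sum(),p.mean(0),np.percentile(p,[1,50,99],axis=0).round(4).tolist())
A=np.c_[p[:,:2]-p[:,:2].mean(0),np.ones(len(p))];print("knob top slope",np.linalg.lstsq(A,p[:,2],rcond=None)[0])
d=np.hypot(W[...,0]-.437,W[...,1]-.23);q=W[(d<.076)&(d>.068)&(W[...,2]<.12)]
a=np.arctan2(q[:,1]-.23,q[:,0]-.437)
for i in range(8):
    b=(a>-np.pi+i*np.pi/4)&(a<-np.pi+(i+1)*np.pi/4);print(i,b.sum(),np.median(q[b,2]).round(4) if b.any() else None,end=" | ")
cv2.imwrite("pics/f.png",np.hstack([cv2.resize(c["color"][90:250,170:340,::-1],None,fx=2.4,fy=2.4),cv2.resize(s["color"][120:280,140:300,::-1],(384,384))]))
E
```

```text
[0.43776791 0.23108519 0.32077522] 25.775
knob 830 [0.43548647 0.22997014 0.19131533] [[0.4209, 0.2147, 0.1865], [0.4354, 0.2301, 0.1914], [0.451, 0.2446, 0.193]]
knob top slope [ 0.02348637 -0.01949487  0.19131533]
0 247 0.1017 | 1 156 0.1017 | 2 79 0.1016 | 3 98 0.1013 | 4 199 0.1012 | 5 274 0.1015 | 6 302 0.1016 | 7 307 0.1016 |
```

View pics/f.png

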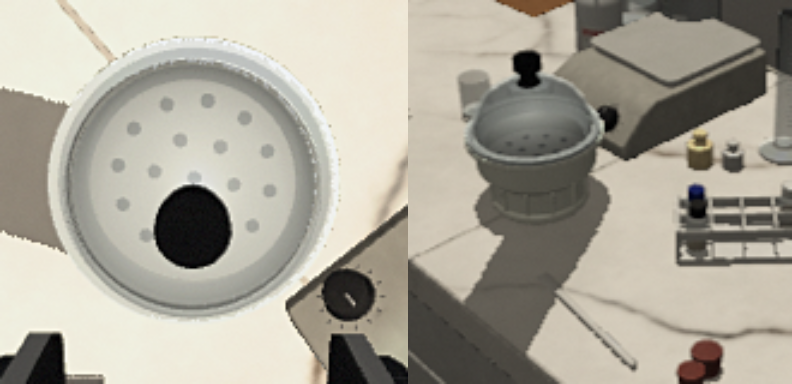

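The final picture shows the lid seated level all round, with the knob at (192,226) in the left crop and (526,68) in the right. Its flange reads 0.101–0.102 m everywhere, and the rack and its vials are in place. Handing in.

```bash
python3 -c "
from workcell import *
print(hand_in())"
```

```text
the job is handed in; nothing more can be done
None
```

The job is done and handed in at about 26 s: the lid rested on the mat while the vial was moved into the free compartment at x = +15, y = -52.5 mm, where it stands upright, and the lid is back on the desiccator, measured level all round.

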